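# Clamp a printed cup with the treadle clamp

## Task

Clamp the ivory cup for trimming: turn the clamp's lock knob clockwise until it clicks over and frees the treadle, then press the treadle pad down until it comes up firmly against its stop, without forcing it, and hold it there for about a second. Let the treadle come all the way up again, leaving the cup upright and gripped between jaw and anvil, the knob in its free position and everything round the clamp where it stands.

Things in the scene. Friction and masses are not known exactly. Their poses are not given: they have to be found in the camera images.
- clamp: treadle clamp fixed to the bench: base plate 350 (y) x 90 (x) mm, 12 mm thick, with a wing on the robot's side (-x) that carries the lock knob. Origin on the bench; its y axis runs from the V anvil (y = -135 mm, 82 mm high) past the sliding jaw and the treadle's hinge (y = 20 mm, cheeks 97 mm high) to the treadle pad (y = +160 mm).
- treadle: steel arm 24 mm wide, level when up, hinged about the clamp's x; origin on the hinge, 85 mm high. Blocked by a lug until the knob has clicked. Then the pad goes down against a spring (2 N, rising to about 13 N as a crank drives the jaw) by 33 to 60 mm until the arm meets a rubber-tipped stop; how far differs each time and must be felt: there the force climbs steeply. Over 40 N is forcing it.
- pad (a point): middle of the top of the treadle's ribbed rubber pad, 60 mm (x) x 50 mm (y), 140 mm from the hinge, 93 mm above the bench when up; moves with the treadle. Keep the gripper's long side along the clamp's x here, so that its body stays clear of the knob (top at 122 mm).
- stop_block: steel block under the treadle arm, at y = 115 mm of the clamp, that carries the stop screw with a rubber tip; the height to which the screw is set is not reported. Origin at the middle of its foot, 12 mm above the bench.
- lock_knob (a joint): angle of the lock knob (rad): 0 locked, 1.2 free (end of travel), growing clockwise seen from above. A spring click resists (about 0.1 N m) from 0.15 to 0.6 rad and then helps the knob over; let go before the click, it springs back.
- knob_grip (a point): middle of the knob's bar grip, on the knob's vertical axis, 110 mm above the bench. The black bar is 42 mm long, 14 mm thick, from 92 to 122 mm high, over a flange 44 mm wide; it lies along this point's x axis and turns with the knob. A steel lug under the flange, in line with the bar, props the treadle arm while locked.
- ivory_body: ivory-coloured hollow printed cup, 76 x 68 x 104 mm, standing loose on the base plate between anvil and jaw; origin at the centre of its underside.
- jaw: rubber-faced clamping pad, 30 mm wide, 24 mm high, on a spring plunger in front of the slide; its middle is 45 mm above the bench; origin on its face, which looks along the clamp's -y towards the cup. The slide stays where the treadle has pushed it.
- nest (a point): point on the base plate's top where the middle of the cup's underside lies when it is clamped against the anvil.
- black_body: hollow black printed cup, 77 x 70 x 104 mm, standing in front of the clamp; a bystander; origin at the centre of its underside
- jar: screw-top jar, 55 mm wide, 54 mm high, standing behind the clamp; a bystander; origin at the centre of its underside
- block: wooden block with burs, 28 x 70 x 52 mm, behind the clamp; a bystander; origin at the centre of its underside
- spring_grip: small spring clamp, 34 x 89 x 14 mm, lying in front of the treadle pad; a bystander; origin at the centre of its underside
- memory_stick: memory stick, 18 x 70 x 9 mm, lying behind the treadle pad; a bystander; origin at the centre of its underside
- black_body_b: hollow black printed cup, 71 x 69 x 106 mm, standing at the back to the right; a bystander; origin at the centre of its underside
Not all that is in view belongs to the job. Leave any orange or turquoise look-alike of the ivory_body alone.

How it is judged:
By the outcome, as a careful person would: the job done as asked, in the order asked, and still so for the second after the job is handed in, with the robot touching nothing.
It also fails if it takes over 58 s, if anything falls off the work surface, if the arm or the gripper's body presses on something with over 40 N, if the wrist force passes 120 N, or if a joint passes its speed limit or range.

## Robot

A 6-joint arm with a two-finger parallel gripper is mounted at the origin on a cart in front of the work surface, level with it; the furniture and walls round the work are solid. World frame = base frame: x ahead of the robot, y to its left, z up, the work surface at z = 0. Lengths are in m, angles in rad, forces in N, time in s.
With the tool pointing down it reaches from about 0.375 to 0.9 m from the base axis. Payload 3.1 kg.
Tool frame: the origin (TCP) lies on the centre line of the jaws, within the pads' length; the fingertips stand 11 mm ahead of it and the grasp point (between the pads) lies 8 mm behind it; x points along the fingers, y is the direction in which the jaws open and shut, and the axes are right-handed (so a half turn about x gives the same grasp; the last joint's range is limited). The gripper opens to 87 mm and grips with 3 to 60 N. Pads are 19 mm wide; open, the fingers measure 117 mm over their backs; the gripper's body (75 mm by 190 mm) begins 51 mm behind the grasp point.
Start: joints at [1.141, 0.527, 1.433, -0, 1.181, -0.178], TCP at [0.156, 0.605, 0.234] pointing down, gripper open.
Joint ranges: [-3.08, 3.08], [-0.75, 2.2], [0.22, 2.44], [-1.43, 4.57], [0, 2.65], [-2.85, 2.85]. Speed limits (rad/s): [2.79, 2.79, 3.14, 3.14, 3.14, 3.14].

## Interface

Orientations are given as a unit quaternion [x, y, z, w].
In Python, from rig import robot, camera, camera_info gives the robot as it stands.
- The arm moves only by the shell command python3 -m inch 'ROWS' [FORCE]. ROWS is JSON, a list that holds one entry, the list of rows, each a list of 5 numbers: the shift along the tool's x, y, z in cm, then the turn about the tool's x in rad, then the opening, from 0 (shut) to 1 (fully open). A call has 1 to 8 rows; each row shifts and turns the pose as measured when the row begins, along the tool's axes as they then stand; what a row does not reach is not made up. A row lasts 1/12 s, in which the tool goes at most 41.7 mm and 7.16 degrees, less where a joint would pass 70% of its speed; a pose out of reach is approached as far as the arm can. A call with a gripper value outside its range is refused whole. The fingers move at their own pace and stop on an object; FORCE is the grip in N (left out, the last holds). Time passes only in rows, so rows that do not move let the fingers close. It gives the time, the measured TCP pose, the force and the opening at its end, in the units of the state.
- robot.get_obs(): the state, without advancing time (a new reading comes with each control period).
- camera(name): name is "scene" or "top" or "wrist"; returns the picture (400x640x3 uint8, red, green, blue); there is no depth.
- camera_info(name): a dict with "camera_matrix" (3x3 intrinsics, pixels), "dist" ([k1, k2, p1, p2, k3] as OpenCV has them; the pictures are not rectified), "rvec" (rotation vector, rad) and "tvec" (3), from world to camera coordinates, as OpenCV has them. Camera axes: x right, y down, z forward; pixel columns grow to the right and rows downward; lengths in m; the calibration is good to about 2 mm. A picture is of the moment at which its call begins: read the wrist's pose just before it. camera_info takes no time and is no camera call; for the wrist camera it gives the pose at the moment of the call.
- robot.hand_in(): hands the job in, once; it reports no verdict.
The state is a dict: "time": time; "q": joint angles; "joint_velocities": joint speeds; "joint_torque": joint torques, N m; "position": TCP position; "tool_rot": TCP orientation; "ft_force": force on the tool from outside, world axes, zero at the start; "moment": the same for the moment, N m; "grip_width": finger opening in m.
Only numpy, scipy, OpenCV 4.12 (cv2) and the standard library are available. Lean on these libraries where they do the work, as an engineer would, in place of code of your own. Each camera call takes 0.05 s, during which the arm holds its last target. There are 200 camera calls.

## Working session

There is one attempt and no reset: what is moved stays moved. The work goes in short steps, Python scripts to look and compute and a shell command to move; the robot and the scene stay as the last step left them, time stands still between calls to the robot, and variables do not carry over. Pictures are saved under pics/ and viewed, about 8 in all and at most 12, crops included, and the job is handed in when it is done.

```bash
ls; mkdir -p pics; python3 - <<'E'
from rig import robot,camera,camera_info
import cv2
o=robot.get_obs();print(o)
for n in("scene","top"):
    cv2.imwrite(f"pics/{n}0.png",camera(n)[:,:,::-1]);print(n,camera_info(n))
E
```

```text
pics
{'time': 0.0, 'q': array([ 1.14051261e+00,  5.28480938e-01,  1.43388384e+00, -1.58145749e-05,
        1.18139552e+00, -1.78481256e-01]), 'joint_velocities': array([ 0.00083336, -0.0009944 , -0.00085359,  0.00037054, -0.00070615,
       -0.00146704]), 'joint_torque': array([ 6.95290873e-04, -4.40049934e+01, -1.76592529e+01,  6.35238597e-02,
        5.79827616e-02, -1.54739878e-04]), 'position': array([0.15538577, 0.60465191, 0.23256841]), 'tool_rot': array([ 0.08805575,  0.70173457, -0.08952114,  0.70128506]), 'ft_force': array([ 1.25386178,  0.12436713, -0.15634782]), 'moment': array([ 0.01610063, -0.01415231, -0.02383284]), 'grip_width': 0.08715050423234916}
scene {'camera_matrix': array([[499.71358768,   0.        , 311.2995866 ],
       [  0.        , 499.71358768, 205.33431107],
       [  0.        ,   0.        ,   1.        ]]), 'dist': array([-0.074629,  0.      ,  0.      ,  0.      ,  0.      ]), 'rvec': array([ 1.93923864, -0.85461573,  0.5248373 ]), 'tvec': array([-0.21086511,  0.30083744,  0.89001161])}
top {'camera_matrix': array([[416.96450097,   0.        , 323.45989762],
       [  0.        , 416.96450097, 198.2482118 ],
       [  0.        ,   0.        ,   1.        ]]), 'dist': array([0.02667719, 0.        , 0.        , 0.        , 0.        ]), 'rvec': array([ 2.15566298, -2.20236373,  0.09044558]), 'tvec': array([0.16320573, 0.47760187, 1.16362234])}
```

View pics/scene0.png

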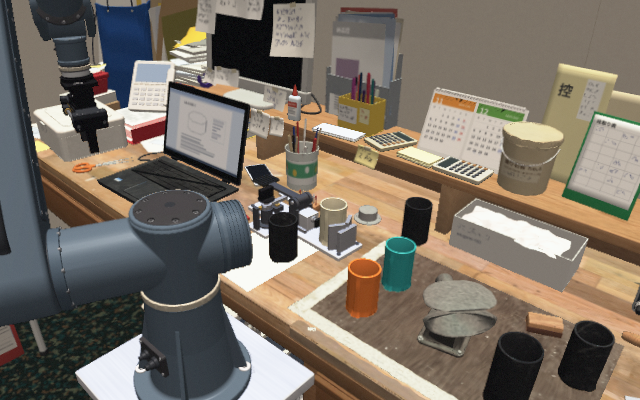

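View pics/top0.png

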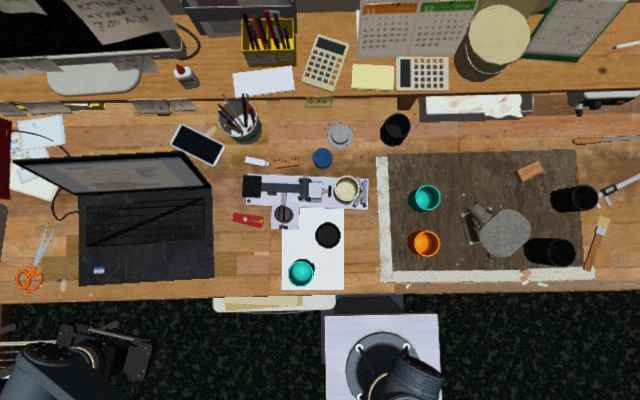

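The top view shows the clamp at about (245–368, 175–225): pad at left (252,187), knob (284,214), ivory cup (346,189). Candidates for the cup are ivory (346,189), turquoise (301,272) and (426,197), orange (426,243), and black (328,235) and (395,127). Ivory is the one in the clamp. I'll crop in closer.

```bash
python3 - <<'E'
import cv2
a=cv2.imread("pics/top0.png")[150:250,230:390]
cv2.imwrite("pics/crop0.png",cv2.resize(a,None,fx=5,fy=5,interpolation=cv2.INTER_CUBIC))
E
cat > h.py <<'E'
from rig import robot,camera,camera_info
import numpy as np,cv2
from scipy.spatial.transform import Rotation as R
def ray(uv,z,ci):
    K,d=ci["camera_matrix"],ci["dist"];M=cv2.Rodrigues(ci["rvec"])[0]
    p=cv2.undistortPoints(np.array([[uv]],float),K,d)[0,0]
    c=-M.T@ci["tvec"];v=M.T@np.array([p[0],p[1],1]);return c+v*(z-c[2])/v[2]
def proj(P,ci): return cv2.projectPoints(np.array(P,float),ci["rvec"],ci["tvec"],ci["camera_matrix"],ci["dist"])[0][:,0]
def totool(d):
    return R.from_quat(robot.get_obs()["tool_rot"]).inv().apply(d)*100
E
```

```text
(no output)
```

View pics/crop0.png

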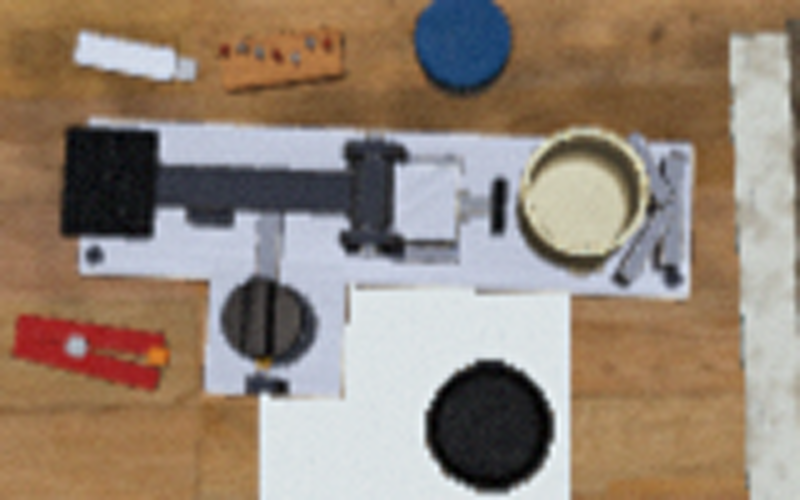

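The crop shows the ivory cup at (583,200), the pad at (110,181), the knob bar along the image vertical at (263,318), and the plate corners (90,120), (692,145), (690,298) and (80,273).

```bash
python3 - <<'E'
from h import *
ci=camera_info("top")
f=lambda u,v,z:ray((230+u/5,150+v/5),z,ci).round(4)
cs=[f(*p,.012) for p in((90,120),(692,145),(690,298),(80,273))]
print(cs);o=np.mean(cs,0);print("plate mid",o)
print("pad",f(110,181,.093)); print("bar",f(263,318,.122),"flange",f(269,322,.09)); print("bar ends",f(267,278,.122),f(262,358,.122))
yd=((cs[0]-cs[1])+(cs[3]-cs[2]));print("yaw of y-axis",np.degrees(np.arctan2(-yd[0],yd[1])))
print("cup",f(583,200,.104),"hinge",f(375,195,.097))
print("cam",ray((320,200),.0,ci))
E
```

```text
[array([0.5561, 0.3679, 0.012 ]), array([0.5342, 0.0229, 0.012 ]), array([0.4465, 0.0267, 0.012 ]), array([0.4682, 0.3741, 0.012 ])]
plate mid [0.50125 0.1979  0.012  ]
pad [0.5112 0.3429 0.093 ]
bar [0.435  0.2594 0.122 ] flange [0.4343 0.2594 0.09  ]
bar ends [0.4556 0.2571 0.122 ] [0.4143 0.2602 0.122 ]
yaw of y-axis -3.603122545448598
cup [0.4945 0.0915 0.104 ] hinge [0.5003 0.2015 0.097 ]
cam [0.47778253 0.16300201 0.        ]
```

```bash
python3 - <<'E'
from h import *
o=robot.get_obs();r=R.from_quat(o["tool_rot"]);print(r.as_matrix().round(3))
print(totool(np.array([.435,.2594,.20])-o["position"]))
y=r.as_matrix()[:,1];a=np.degrees(np.arctan2(y[1],y[0]));print("tool y az",a,"want",90-3.6,"or",-93.6)
E
```

```text
[[-0.001  0.249  0.968]
 [-0.002  0.968 -0.249]
 [-1.    -0.002 -0.   ]]
[  3.30601421 -26.47057207  35.68102777]
tool y az 75.57278214443942 want 86.4 or -93.6
```

```bash
python3 -m inch '[[[0,-2,2.7,0,1],[0,-2,2.7,0,1],[0,-2,2.7,0,1],[0,-2,2.7,0,1],[0,-2,2.7,0,1],[0,-2,2.7,0,1],[0,-2,2.7,0,1],[0,-2,2.7,0,1]]]' 
python3 - <<'E'
from h import *
print(totool(np.array([.435,.2594,.20])-robot.get_obs()["position"]))
E
```

```text
time: 0.77
position: [0.3253, 0.3925, 0.2285]
tool_rot: [0.083, 0.704, -0.085, 0.7]
ft_force: [1.0, 0.1, 1.1]
grip_width: 0.0871
[  2.82347393 -10.33526593  13.81769723]
```

```bash
python3 -m inch '[[[0,-2,2.7,0,1],[0,-2,2.7,0,1],[0,-2,2.7,-0.05,1],[0,-2,2.7,-0.05,1],[0,-1,1.4,-0.05,1],[0,0,0,-0.04,0.6],[0,0,0,0,0.6],[0,0,0,0,0.6]]]' 
python3 - <<'E'
from h import *
print(totool(np.array([.435,.2594,.16])-robot.get_obs()["position"]))
y=R.from_quat(robot.get_obs()["tool_rot"]).as_matrix()[:,1];print(np.degrees(np.arctan2(y[1],y[0])))
ci=camera_info("wrist");cv2.imwrite("pics/w1.png",camera("wrist")[:,:,::-1]);np.save("w1.npy",ci,allow_pickle=True)
print(proj([[.435,.2594,.122],[.5112,.3429,.093]],ci))
E
```

```text
time: 1.43
position: [0.4328, 0.2651, 0.2261]
tool_rot: [0.016, 0.709, -0.02, 0.704]
ft_force: [0.6, -0.2, -0.3]
grip_width: 0.0745
[ 6.61284904 -0.52254362  0.29314697]
87.1223619377752
[[310.39721165 205.1332845 ]
 [396.83646861 264.76546387]]
```

View pics/w1.png

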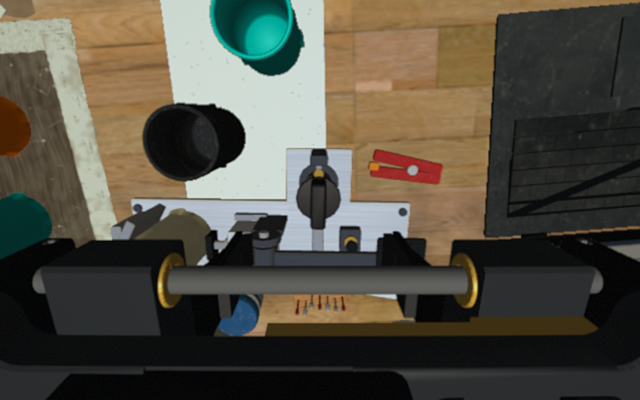

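The wrist view shows the knob bar upright at (318,205), about 8 px right of the prediction, and it isn't blocked.

```bash
python3 - <<'E'
from h import *
ci=np.load("w1.npy",allow_pickle=True).item()
for p in((318,205),(319,188),(318,227)):print(ray(p,.122,ci).round(4))
print("flange",ray((318,200),.09,ci),"cam",-cv2.Rodrigues(ci["rvec"])[0].T@ci["tvec"])
print("plate near-corners wing",ray((287,149),.012,ci),ray((352,149),.012,ci))
print(robot.get_obs()["position"],totool(np.array([.435,.262,.16])-robot.get_obs()["position"]))
E
```

```text
[0.4352 0.266  0.122 ]
[0.4201 0.2676 0.122 ]
[0.4555 0.265  0.122 ]
flange [0.43948622 0.26571474 0.09      ] cam [0.36035025 0.2703447  0.37822858]
plate near-corners wing [0.39661011 0.23091944 0.012     ] [0.40041507 0.30769145 0.012     ]
[0.43247525 0.26537956 0.22607747] [ 6.60746099 -0.28395427  0.31797496]
```

```bash
python3 -m inch '[[[3,0.05,0.2,0.01,0.5],[3,0,0.2,0.01,0.5],[3,0,0,0,0.5],[1.5,0,0,0,0.5],[0,0,0,0,0.5],[0,0,0,0,0.5]]]' 
python3 - <<'E'
from h import *
print(totool(np.array([.437,.265,.107])-robot.get_obs()["position"]))
y=R.from_quat(robot.get_obs()["tool_rot"]).as_matrix()[:,1];print(np.degrees(np.arctan2(y[1],y[0])))
ci=camera_info("wrist");cv2.imwrite("pics/w2.png",camera("wrist")[:,:,::-1][120:320,200:440].repeat(3,0).repeat(3,1));np.save("w2.npy",ci,allow_pickle=True)
E
```

```text
time: 1.98
position: [0.4349, 0.2702, 0.1194]
tool_rot: [0.023, 0.707, -0.025, 0.706]
ft_force: [0.2, -0.8, 0.7]
grip_width: 0.0446
[ 1.24514954 -0.49872315  0.25053856]
86.13707072822703
```

View pics/w2.png

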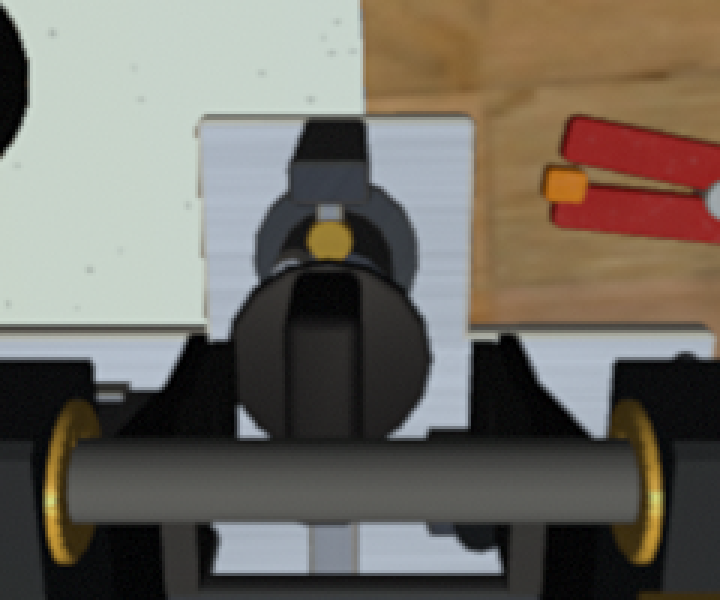

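Finger gap is centred at crop x≈352 and the bar at ≈325, so the bar is 5 mm toward −y. That matches the computed shift.

```bash
python3 -m inch '[[[0,-0.5,0.2,0,0.5],[0.7,0,0,0,0.5],[0.6,0,0,0,0.5],[0,0,0,0,0.15],[0,0,0,0,0.1],[0,0,0,0,0.05],[0,0,0,0,0.05],[0,0,0,0,0.05]]]' 10
```

```text
time: 2.7
position: [0.4396, 0.2664, 0.1107]
tool_rot: [0.024, 0.704, -0.023, 0.71]
ft_force: [0.3, -0.6, -0.6]
grip_width: 0.018
```

```bash
python3 -m inch '[[[0,0,0,0,0.05],[0,0,0,0,0.05],[0,0,0,0,0.05]]]' 30
```

```text
time: 2.95
position: [0.4395, 0.2647, 0.1108]
tool_rot: [0.022, 0.704, -0.024, 0.709]
ft_force: [0.1, 0.1, -0.7]
grip_width: 0.0136
```

```bash
python3 -m inch '[[[0,0,0,0.1,0.05],[0,0,0,0.1,0.05],[0,0,0,0.1,0.05],[0,0,0,0.1,0.05],[0,0,0,0.1,0.05],[0,0,0,0.1,0.05],[0,0,0,0.1,0.05],[0,0,0,0.1,0.05]]]'
python3 - <<'E'
from h import *
y=R.from_quat(robot.get_obs()["tool_rot"]).as_matrix()[:,1];print(np.degrees(np.arctan2(y[1],y[0])),robot.get_obs()["moment"],robot.get_obs()["q"])
E
```

```text
time: 3.62
position: [0.4384, 0.2624, 0.1107]
tool_rot: [0.304, 0.634, -0.308, 0.64]
ft_force: [0.2, -1.4, 0.0]
grip_width: 0.0137
38.6845156528135 [-0.14894857  0.07733483  0.02707886] [ 0.32581798  0.567448    1.8267128  -0.01377595  0.74510508 -0.33924406]
```

```bash
python3 -m inch '[[[0,0,0,0.1,0.05],[0,0,0,0.1,0.05],[0,0,0,0.1,0.05],[0,0,0,0.08,0.05],[0,0,0,0.04,0.05],[0,0,0,0.04,0.05]]]'
python3 - <<'E'
from h import *
y=R.from_quat(robot.get_obs()["tool_rot"]).as_matrix()[:,1];print(np.degrees(np.arctan2(y[1],y[0])),robot.get_obs()["moment"],robot.get_obs()["q"])
E
```

```text
time: 4.12
position: [0.4373, 0.2616, 0.1108]
tool_rot: [0.446, 0.543, -0.45, 0.551]
ft_force: [-0.6, -0.4, -0.1]
grip_width: 0.015
11.359922523727393 [-0.08317696  0.05744433  0.75837786] [ 0.32672562  0.566956    1.82782959 -0.01801977  0.74698782  0.14168957]
```

At the end of travel: the moment has risen to 0.76 N m after about 1.2 rad. I'll release and lift.

```bash
python3 -m inch '[[[0,0,0,-0.06,0.05],[0,0,0,0,0.3],[0,0,0,0,0.4],[0,0,0,0,0.45],[-1,0,0,0,0.45],[-3,0,0,0,0.45],[-3,0,0,0,0.45],[-2,0,0,0,0.45]]]' 20
python3 - <<'E'
from h import *
ci=camera_info("wrist");im=camera("wrist")[:,:,::-1];cv2.imwrite("pics/w3.png",im);np.save("w3.npy",ci,allow_pickle=True)
print(robot.get_obs()["ft_force"],proj([[.437,.263,.122],[.5112,.3429,.093]],ci))
E
```

```text
time: 4.78
position: [0.4336, 0.262, 0.2009]
tool_rot: [0.426, 0.558, -0.439, 0.56]
ft_force: [0.9, -0.2, -0.5]
grip_width: 0.0386
[0.79927872 0.17547214 2.80521681] [[321.08266591 211.36054197]
 [433.12279697 132.87720419]]
```

View pics/w3.png

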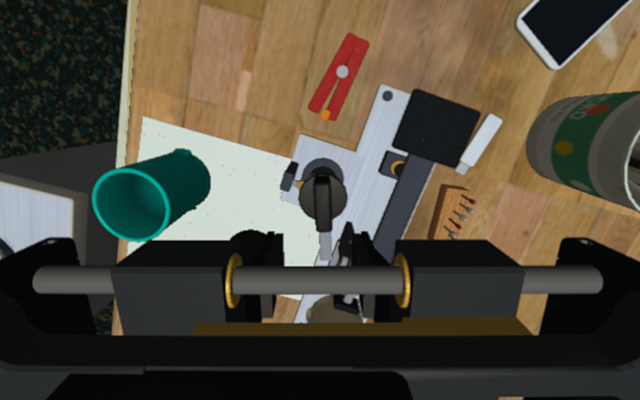

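The bar at (323,205) lies about 21° off the treadle arm, so the knob is free. Pad corners are at (416,89), (481,111), (457,167) and (392,144).

```bash
python3 - <<'E'
from h import *
ci=np.load("w3.npy",allow_pickle=True).item()
c=[ray(p,.093,ci) for p in((416,89),(481,111),(457,167),(392,144))]
print(np.round(c,4),np.mean(c,0));print("knob",ray((323,200),.122,ci))
d=np.mean(c,0)-robot.get_obs()["position"];d[2]=0;print(totool(d))
for w in(-3.6,): 
  y=R.from_quat(robot.get_obs()["tool_rot"]).as_matrix()[:,1];print("az",np.degrees(np.arctan2(y[1],y[0])))
E
```

```text
[[0.4861 0.3715 0.093 ]
 [0.5424 0.369  0.093 ]
 [0.5408 0.3214 0.093 ]
 [0.4814 0.3257 0.093 ]] [0.51268033 0.34690606 0.093     ]
knob [0.43606118 0.27239551 0.122     ]
[-0.11732022  9.55151365 -6.18231111]
az 14.605340704492058
```

```bash
python3 -m inch '[[[0,2.4,-1.5,0,0],[0,2.4,-1.5,0,0],[0,2.4,-1.5,0,0],[0,2.3,-1.5,0,0],[0,0,0,0.11,0],[0,0,0,0.11,0],[0,0,0,0.1,0],[0,0,0,0,0]]]' 20
python3 - <<'E'
from h import *
o=robot.get_obs();y=R.from_quat(o["tool_rot"]).as_matrix()[:,1];print("az",np.degrees(np.arctan2(y[1],y[0])))
print(totool(np.array([.512,.343,.12])-o["position"]))
ci=camera_info("wrist");im=camera("wrist")[:,:,::-1];cv2.imwrite("pics/w4.png",im);np.save("w4.npy",ci,allow_pickle=True)
print(-cv2.Rodrigues(ci["rvec"])[0].T@ci["tvec"],o["ft_force"])
E
```

```text
time: 5.5
position: [0.5164, 0.3498, 0.2127]
tool_rot: [0.521, 0.474, -0.52, 0.482]
ft_force: [0.1, 0.3, -0.1]
grip_width: 0.0012
az -4.87244282300879
[ 9.26592158 -0.46561588  0.65140932]
[0.52248421 0.42599711 0.36375868] [ 0.11347864  0.25035862 -0.06482944]
```

View pics/w4.png

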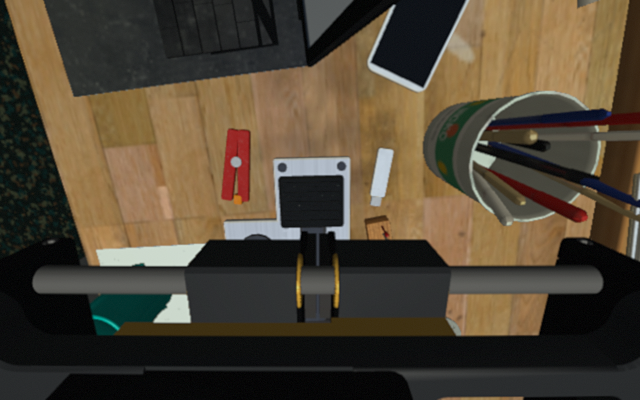

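Pad at (311,202) is directly ahead of the shut fingers (column 318), with the laptop and pencil cup clear.

```bash
python3 - <<'E'
from h import *
ci=np.load("w4.npy",allow_pickle=True).item()
c=np.mean([ray(p,.093,ci) for p in((280,178),(343,176),(343,226),(280,227))],0);print(c)
c[1]-=.003
c[2]=.115;print(totool(c-robot.get_obs()["position"]))
E
```

```text
[0.51316824 0.34641909 0.093     ]
[ 9.77743263 -0.36382677  0.59388717]
```

```bash
python3 -m inch '[[[2.5,-0.2,0.3,0,0],[2.5,-0.2,0.3,-0.02,0],[2.5,0,0,0,0],[2,0,0,0,0],[0.3,0,0,0,0],[0,0,0,0,0]]]' 40
python3 - <<'E'
from h import *
o=robot.get_obs();print(o["position"],o["ft_force"],totool(np.array([.5132,.343,.106])-o["position"]))
E
```

```text
time: 6.05
position: [0.5146, 0.3438, 0.1164]
tool_rot: [0.515, 0.483, -0.508, 0.493]
ft_force: [0.5, 1.0, 0.4]
grip_width: 0.0007
[0.51463274 0.3438044  0.11635664] [0.50026905 1.00417035 0.37097219] [ 1.03342187 -0.15672518  0.08411192]
```

```bash
python3 -m inch '[[[0.6,0,0,0,0],[0.6,0,0,0,0],[0.5,0,0,0,0],[0.5,0,0.05,0,0],[0.5,0,0.05,0,0],[0,0,0,0,0]]]'; python3 -m inch '[[[0.5,0,0.05,0,0],[0.5,0,0.05,0,0],[0,0,0,0,0]]]'
```

```text
time: 6.55
position: [0.5166, 0.3448, 0.0954]
tool_rot: [0.517, 0.484, -0.505, 0.494]
ft_force: [-0.8, -2.0, 3.2]
grip_width: 0.0002
time: 6.8
position: [0.517, 0.3449, 0.0896]
tool_rot: [0.518, 0.484, -0.503, 0.494]
ft_force: [-1.4, -1.0, 2.3]
grip_width: 0.0004
```

```bash
python3 -m inch '[[[0.5,-0.05,0.05,0,0],[0.5,-0.05,0.05,0,0],[0.5,-0.05,0.1,0,0],[0.5,-0.05,0.1,0,0],[0.2,0,0,0,0]]]'; python3 -m inch '[[[0.3,0,0.1,0,0],[0.2,0,0.1,0,0]]]'
```

```text
time: 7.22
position: [0.5173, 0.3439, 0.0765]
tool_rot: [0.52, 0.483, -0.5, 0.496]
ft_force: [-4.2, -3.5, 10.6]
grip_width: 0.0007
time: 7.38
position: [0.5173, 0.3434, 0.0753]
tool_rot: [0.521, 0.484, -0.499, 0.495]
ft_force: [-4.4, 1.8, 9.8]
grip_width: 0.0009
```

```bash
for i in 1; do python3 -m inch '[[[0.4,-0.05,0.1,0,0],[0.3,0,0.1,0,0]]]'; python3 -m inch '[[[0.4,-0.05,0.1,0,0],[0.3,0,0.1,0,0]]]'; done
```

```text
time: 7.55
position: [0.5172, 0.343, 0.0727]
tool_rot: [0.523, 0.484, -0.498, 0.495]
ft_force: [-4.4, 0.8, 11.6]
grip_width: 0.0001
time: 7.72
position: [0.5172, 0.3425, 0.07]
tool_rot: [0.524, 0.484, -0.496, 0.495]
ft_force: [-5.1, 0.3, 12.3]
grip_width: 0.0005
```

```bash
python3 -m inch '[[[0.4,-0.05,0.1,0,0],[0.3,0,0.1,0,0]]]'; python3 -m inch '[[[0.4,-0.05,0.1,0,0],[0.3,0,0.1,0,0]]]';python3 - <<'E'
from h import *
o=robot.get_obs();print(R.from_quat(o["tool_rot"]).as_matrix().round(3),o["ft_force"])
E
```

```text
time: 7.88
position: [0.5171, 0.342, 0.0675]
tool_rot: [0.525, 0.484, -0.495, 0.495]
ft_force: [-4.0, 1.1, 11.8]
grip_width: 0.0002
time: 8.05
position: [0.5171, 0.3414, 0.0651]
tool_rot: [0.526, 0.484, -0.493, 0.496]
ft_force: [-5.0, -0.5, 12.8]
grip_width: 0.0007
[[ 0.045  0.998 -0.039]
 [ 0.02  -0.04  -0.999]
 [-0.999  0.044 -0.022]] [-4.96539376 -0.46461729 12.77781716]
```

```bash
python3 -m inch '[[[0.4,-0.05,0.15,0,0],[0.3,0,0.1,0,0]]]'; python3 -m inch '[[[0.4,-0.05,0.15,0,0],[0.3,0,0.1,0,0]]]'
```

```text
time: 8.22
position: [0.517, 0.3409, 0.0633]
tool_rot: [0.528, 0.484, -0.492, 0.495]
ft_force: [-5.6, 0.1, 18.1]
grip_width: 0.0006
time: 8.38
position: [0.517, 0.3408, 0.0631]
tool_rot: [0.53, 0.484, -0.49, 0.495]
ft_force: [-6.8, 1.0, 17.7]
grip_width: 0.0005
```

```bash
python3 -m inch '[[[0.4,-0.05,0.15,0,0],[0.3,0,0.1,0,0]]]'
```

```text
time: 8.55
position: [0.517, 0.3408, 0.0633]
tool_rot: [0.532, 0.485, -0.488, 0.495]
ft_force: [-7.2, 0.5, 16.5]
grip_width: 0.0005
```

Force jumped from 12.8 to about 18 N and motion stopped at TCP z = 0.063 (41 mm travel). I'll press a little firmer to confirm it's the stop.

```bash
python3 -m inch '[[[0.55,0,0,0,0],[0.6,0,0,0,0]]]';
```

```text
time: 8.72
position: [0.517, 0.3409, 0.0618]
tool_rot: [0.531, 0.485, -0.487, 0.496]
ft_force: [-10.7, -7.2, 43.6]
grip_width: 0.0005
```

That overshot: 43.6 N at the wrist, though it does prove the stop is rigid. I'm easing off at once and will hold at a lower force.

```bash
python3 -m inch '[[[0.35,0,0,0,0]]]'; python3 -m inch '[[[0.38,0,0,0,0],[0.38,0,0,0,0]]]';
```

```text
time: 8.8
position: [0.5169, 0.3408, 0.063]
tool_rot: [0.531, 0.485, -0.486, 0.497]
ft_force: [-5.1, -2.6, 15.9]
grip_width: 0.0004
time: 8.97
position: [0.5168, 0.3409, 0.0629]
tool_rot: [0.531, 0.484, -0.485, 0.498]
ft_force: [-5.1, -4.4, 20.2]
grip_width: 0.0005
```

```bash
python3 -m inch '[[[0.4,0,0,0,0],[0.4,0,0,0,0]]]'; python3 -m inch '[[[0.4,0,0,0,0],[0.4,0,0,0,0],[0.4,0,0,0,0],[0.4,0,0,0,0]]]';  python3 -m inch '[[[0.41,0,0,0,0],[0.41,0,0,0,0],[0.41,0,0,0,0],[0.41,0,0,0,0],[0.41,0,0,0,0],[0.41,0,0,0,0],[0.41,0,0,0,0]]]'
```

```text
time: 9.13
position: [0.5169, 0.3409, 0.0626]
tool_rot: [0.531, 0.484, -0.485, 0.499]
ft_force: [-7.4, -2.8, 25.6]
grip_width: -0.0
time: 9.47
position: [0.5168, 0.3409, 0.0627]
tool_rot: [0.531, 0.484, -0.483, 0.501]
ft_force: [-7.7, -4.0, 23.8]
grip_width: 0.0006
time: 10.05
position: [0.5167, 0.341, 0.0626]
tool_rot: [0.53, 0.484, -0.48, 0.504]
ft_force: [-8.2, -3.1, 24.9]
grip_width: 0.0003
```

```bash
python3 -m inch '[[[0.4,0,0,0,0],[0.4,0,0,0,0],[0.4,0,0,0,0]]]'; python3 -m inch '[[[-0.4,0,-0.05,0,0],[-0.6,0,-0.05,0,0],[-0.6,0,-0.05,0,0],[-0.6,0,-0.05,0,0],[-0.7,0,-0.05,0,0],[-0.7,0,-0.05,0,0],[-0.7,0,0,0,0],[-0.7,0,0,0,0]]]';  python3 -m inch '[[[-0.7,0,0,0,0],[-0.7,0,0,0,0],[-0.8,0,0,0,0],[-1,0,0,0,0],[-2,0,0,0,0],[-3,0,0,0,0],[-3,0,0,0,0],[-2,0,0,0,0]]]'
python3 - <<'E'
from h import *
o=robot.get_obs();print(o["ft_force"])
for n in("top","scene"):cv2.imwrite(f"pics/{n}1.png",camera(n)[:,:,::-1])
a=cv2.imread("pics/top1.png")[150:250,230:390];b=cv2.imread("pics/scene1.png")[170:270,230:390]
cv2.imwrite("pics/end.png",np.vstack([cv2.resize(x,None,fx=3,fy=3,interpolation=2) for x in (a,b)]))
E
```

```text
time: 10.3
position: [0.5166, 0.3409, 0.0627]
tool_rot: [0.53, 0.484, -0.479, 0.505]
ft_force: [-7.4, -3.7, 23.2]
grip_width: 0.0007
time: 10.97
position: [0.5151, 0.3441, 0.1207]
tool_rot: [0.533, 0.483, -0.476, 0.506]
ft_force: [-0.1, -0.2, 0.1]
grip_width: 0.0003
time: 11.63
position: [0.5006, 0.3374, 0.2553]
tool_rot: [0.528, 0.485, -0.481, 0.505]
ft_force: [0.8, 0.3, 1.0]
grip_width: 0.0006
[0.8409713  0.26219763 1.03672401]
```

View pics/end.png

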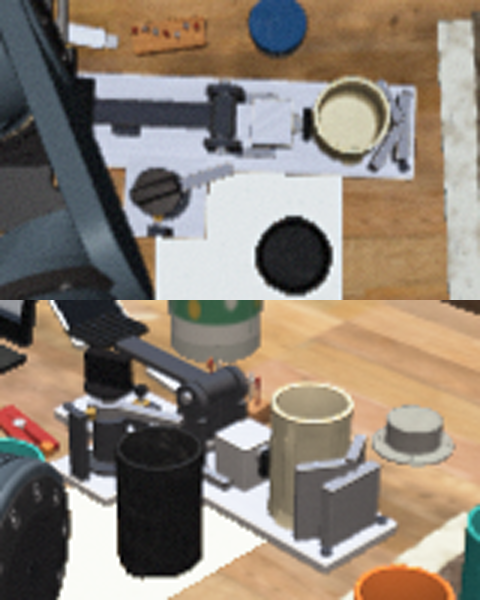

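Jaw and cup touch, the cup is upright in the V, the knob's lug is swung clear, and the treadle looks level. I'll move the arm aside and take one last close look.

```bash
python3 -m inch '[[[-1,-3,-1,0,0],[0,-3,-2,0,0],[0,-3,-2,0,0],[0,-3,-2,0,0],[0,-3,-2,0,0],[0,-3,-2,0,0],[0,0,-2,0,0],[0,0,0,0,0]]]'
python3 - <<'E'
from h import *
a=camera("top")[:,:,::-1];cv2.imwrite("pics/top2.png",a);b=cv2.imread("pics/top0.png")
cv2.imwrite("pics/end2.png",np.vstack([cv2.resize(x[170:225,235:385],None,fx=5,fy=5,interpolation=2) for x in (b,a)]))
print(robot.get_obs()["ft_force"])
E
```

```text
time: 12.4
position: [0.3177, 0.4727, 0.2553]
tool_rot: [0.531, 0.481, -0.482, 0.504]
ft_force: [1.0, 0.6, 0.6]
grip_width: 0.0003
[-1.29118876 -0.37836317 -1.19290393]
```

View pics/end2.png

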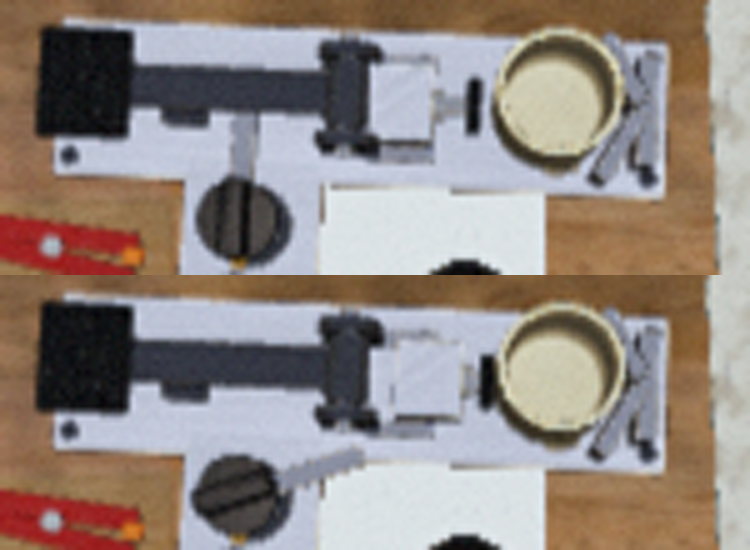

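The treadle pad is back where it began (85,357). The slide moved forward about 28 px but the jaw face only 17 px, so the jaw's spring plunger is compressed against the cup. The knob is free and the neighbours in this crop haven't moved.

```bash
python3 -c "
from rig import robot
print(robot.hand_in())"
```

```text
the job is handed in; nothing more can be done
None
```

The ivory cup is clamped and the job is handed in, but I briefly went over the 40 N limit on the treadle. While confirming the stop, one two-row push ended at 43.6 N at the wrist. I eased off in the next row, but it may count as forcing it.

- **Knob:** I turned it clockwise until the moment rose at its end of travel, after about 1.2 rad. The last picture shows the bar about 21° off the treadle arm, the free position, with the lug swung clear.
- **Treadle:** I pressed the pad about 41 mm down, where the force climbed steeply from 13 N to 18 N. I held it against the stop at about 20–25 N for just over a second, then let it come all the way up.
- **Last checks:** At 12.4 s, the pictures showed:
  - The treadle is level and its pad is back at its starting place.
  - The cup is upright in the V anvil, with the jaw's spring plunger compressed by several millimetres against it.
  - The neighbouring objects visible in the last close views stand where they were. I did not check the others individually.
  - The robot is clear of everything.

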